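# Bolt down the dough sheeter's guard and set the tin under its spout

## Robot

A 6-joint arm with a two-finger parallel gripper is mounted at the origin on the work surface. World frame = base frame: x ahead of the robot, y to its left, z up, the work surface at z = 0. Lengths are in mm, angles in rad, forces in N, time in s.
With the tool pointing down it reaches from about 300 to 875 mm from the base axis. Payload 4.2 kg.
Tool frame: the origin (TCP) lies between the finger pads; the fingertips stand 25 mm ahead of it and the grasp point (between the pads) lies 6 mm ahead of it (tips_ahead is the distance from the TCP to the fingertips, in mm); x points along the fingers, y is the direction in which the jaws open and shut, and the axes are right-handed (so a half turn about x gives the same grasp; the last joint's range is limited). The gripper opens to 85 mm and grips with 20 to 120 N. Pads are 22 mm wide; open, the fingers measure 114 mm over their backs; the gripper's body (76 mm by 85 mm) begins 54 mm behind the grasp point. The pads swing forward as they close: fully open they stand 13 mm farther back than shut.
Start: joints at [-0.02, 0.32, 1.565, -0, 1.257, -0.02], TCP at [575.012, 0.001, 256.338] pointing down, gripper open.
Joint ranges: [-3.11, 3.11], [-0.84, 2.01], [0.21, 2.61], [-1.34, 4.49], [0.05, 2.63], [-2.56, 2.56]. Speed limits (rad/s): [2.57, 2.57, 3.14, 3.14, 3.14, 3.14].

## Interface

Orientations are given as a rotation vector (axis times angle).
In Python, from workcell import * gives the robot as it stands. The module is installed in compiled form; this text tells all that it offers. Calls block until the motion is done:
- move_to(position, orientation): joint-space move of the TCP to a pose.
- servo_line(position, frame=None, v=150, threshold=None): straight line of the TCP; frame=None keeps the orientation; v is the mean speed in mm/s. With threshold (N) it stops when the force on the tool has changed by that much, and returns True; else False.
- move_joints(angles): joint-space move.
- grip(opening, force=None): opening from 0.0 (shut) to 1.0 (fully open); force is the grip in N (None keeps the last); returns when the fingers have stopped.
- hold(seconds).
- solve_ik(position, orientation): joint angles nearest the present ones, or None.
- get_image(name): name is "scene" or "side" or "wrist"; returns (picture, depth): 400x640x3 uint8, blue, green, red; 400x640 float32, mm along the optical axis (not along the pixel's ray), 0 where there is no reading.
- calibration(name): a dict with "fx", "fy", "cx", "cy" (pixels), "k1" (the pictures are not rectified: a ray, as slopes to the right and down, at radius r is drawn at 1 + k1 r^2 times it, then the intrinsics apply), "pose" (4x4, takes a point from camera to world coordinates). Camera axes: x right, y up, looking along -z (the intrinsics and any distortion apply to the point x, -y, -z); pixel columns grow to the right and rows downward; lengths in mm; the calibration is good to about 2 mm. A picture is of the moment at which its call begins: read the wrist's pose just before it. calibration takes no time and is no camera call; for the wrist camera it gives the pose at the moment of the call.
A pose or a line that the arm cannot do raises MotionError and nothing moves.
- finish_job(): hands the job in, once; it reports no verdict.
Trained networks look in the newest picture that a camera, given by its name, has taken for a name from the list of things; names that differ only in an ending like _2 or _b are one class to them, and where a whole thing is asked for, a point or a joint stands for the part that bears it (a point fixed in the world has none). Each returns a list of dicts, best first, with "score" (0 to 1); they miss things now and then, are a little off and sometimes report something else, mostly with a low value. They report only what shows in the picture. A call takes as long as a camera call.
- regions_of(target, camera): "region" (400x640 bool, what is visible of it).
- tip_of(target, camera): "xyz" ([x, y, z] in mm, in world coordinates, good to about 4 mm: a listed point, or the origin of a listed thing).
Readings, each from a call of its own:
- current_time(): time.
- current_joint_positions(): joint angles.
- current_joint_vel(): joint speeds.
- current_joint_efforts(): joint torques, N m.
- current_tcp_pos(): TCP position.
- current_ee_rot(): TCP orientation.
- current_force(): force on the tool from outside, world axes, zero at the start.
- current_moment(): the same for the moment, N m.
- current_grip_width(): opening from 0.0 (shut) to 1.0 (fully open).
Only numpy, scipy, OpenCV 4.12 (cv2) and the standard library are available. Lean on these libraries where they do the work, as an engineer would, in place of code of your own. Each camera call takes 0.05 s, during which the arm holds its last target. There are 200 camera calls.

## Task

Get the dough sheeter ready: turn its three captive wing bolts clockwise all the way to their end stops, first the red one on top, then the yellow one on the left of the sloping guard, then the blue one on the right. Then slide the baking tin along the table, without lifting or tipping it, onto the round mark under the spout, and leave all the other kitchen things where they stand.

Things in the scene. Friction and masses are not known exactly. Their poses are not given: they have to be found in the camera images.
- sheeter: White dough sheeter, fixed, 240 mm deep (x -110 to +130), 260 wide (y +-130); origin under it on the table; front (-x) roughly towards the robot. Front panel 50 mm high, above it a steel guard slopes up at 35 degrees to a flat deck 148 mm high (x +30 to +130), with two grey caps at y +-105 (36 wide, 31 high).
- spout (a point): Tip of the steel spout on the sheeter's left side (+y): it spans the sheeter's x -46 to +26 mm, y +125 to +167, and stands 65 to 103 mm above the table.
- bolt_top (a joint): Angle of the red captive wing bolt, rad: starts between 0.6 and 1.8, grows as it is turned clockwise (seen from its outer end), end stop (fully home) at 2.6; it stays where it is left and does not move along its axis.
- bolt_top_grip (a point): Grip point of the red wing bolt, on its axis, on the flat deck behind the sloping guard, axis vertical; 185 mm above the table. Grip bar: 42 mm long (point x), 14 thick (point y, grip across it), from 23 mm below to 7 above this point along the axis (point z, outwards), on a 44 mm disc. The point turns with the bolt.
- bolt_left (a joint): Angle of the yellow captive wing bolt, rad: starts between 0.6 and 1.8, grows as it is turned clockwise (seen from its outer end), end stop (fully home) at 2.6; it stays where it is left and does not move along its axis.
- bolt_left_grip (a point): Grip point of the yellow wing bolt, on its axis, on the sloping guard, its left half (+y), axis leaning 35 degrees to the machine's front; 129 mm above the table. Grip bar: 42 mm long (point x), 14 thick (point y, grip across it), from 23 mm below to 7 above this point along the axis (point z, outwards), on a 44 mm disc. The point turns with the bolt.
- bolt_right (a joint): Angle of the blue captive wing bolt, rad: starts between 0.6 and 1.8, grows as it is turned clockwise (seen from its outer end), end stop (fully home) at 2.6; it stays where it is left and does not move along its axis.
- bolt_right_grip (a point): Grip point of the blue wing bolt, on its axis, on the sloping guard, its right half (-y), axis leaning 35 degrees to the machine's front; 129 mm above the table. Grip bar: 42 mm long (point x), 14 thick (point y, grip across it), from 23 mm below to 7 above this point along the axis (point z, outwards), on a 44 mm disc. The point turns with the bolt.
- tin: Round open aluminium baking tin, loose, 110 mm across the rim (104 at the foot), 35 mm high, wall 3 mm, 0.15 kg; origin at the centre of its underside.
- spot (a point): Centre of the round mark (white with a blue rim, 128 mm across) on the table beside the sheeter's left flank, under the spout: where the centre of the tin must end. It is at x -10 mm, y +215 mm of the sheeter.
- jar: Bystander: low jar with an orange lid, 64 mm across, 62 mm high; origin at the centre of its underside.
- can: Bystander: tall round can with a green lid, 90 mm across, 160 mm high; origin at the centre of its underside.
- mug: Bystander: blue mug, 80 mm across plus a handle, 90 mm high; origin at the centre of its underside.
- bottle: Bystander: amber glass bottle, 66 mm across, 200 mm high; origin at the centre of its underside.
- cutter_red: Bystander: red ring-shaped biscuit cutter, 60 mm across, 25 mm high; origin at the centre of its underside.
- cutter_green: Bystander: green ring-shaped biscuit cutter, 52 mm across, 30 mm high; origin at the centre of its underside.

How it is judged:
By the outcome, as a careful person would: the job done as asked, in the order asked, and still so for the second after the job is handed in, with the robot touching nothing.
It also fails if it takes over 72 s, if anything falls off the work surface, if the arm or the gripper's body presses on something with over 40 N, if the wrist force passes 120 N, or if a joint passes its speed limit or range.

## Working session

There is one attempt and no reset: what is moved stays moved. The work goes in short steps, each a Python script; the robot and the scene stay as the last script left them, time stands still between calls to the robot, and variables do not carry over. Pictures are saved under pics/ and viewed, about 8 in all and at most 12, crops included, and the job is handed in when it is done.

```bash
mkdir -p pics; cat > h.py <<'E'
from workcell import *
import numpy as np, cv2
from scipy.spatial.transform import Rotation as R
def tips(names,cam):
    for n in names:
        try:
            for d in tip_of(n,cam)[:2]: print(cam,n,np.round(d['xyz'],1),round(d['score'],2))
        except Exception as e: print(n,e)
def rays(cam,uv,cal=None):
    c=cal or calibration(cam); uv=np.atleast_2d(np.float64(uv))
    K=np.array([[c['fx'],0,c['cx']],[0,c['fy'],c['cy']],[0,0,1]])
    p=cv2.undistortPoints(uv[:,None],K,np.array([c['k1'],0,0,0,0.]))[:,0]
    return p,np.array(c['pose'])
def cloud(cam,uv,depth,cal=None):
    p,T=rays(cam,uv,cal); uv=np.atleast_2d(uv).astype(int); d=depth[uv[:,1],uv[:,0]]
    P=np.c_[p[:,0]*d,-p[:,1]*d,-d]; P=P[d>0]
    return P@T[:3,:3].T+T[:3,3]
E
python3 - <<'E'
from h import *
for c in ['scene','side']:
    im,d=get_image(c); cv2.imwrite(f'pics/{c}0.png',im)
    T=np.array(calibration(c)['pose']);print(c,T[:3,3].round(),(-T[:3,2]).round(2))
    tips(['sheeter','spout','bolt_top_grip','bolt_left_grip','bolt_right_grip','tin','spot','jar','can','mug','bottle','cutter_red','cutter_green'],c)
print(current_time())
E
```

```text
scene [1288. -488.  706.] [-0.71  0.44 -0.55]
scene sheeter [ 573.8 -107.9    1.6] 0.71
scene sheeter [585.5  54.7  72.1] 0.35
scene spout [583.6  52.9  76.3] 0.67
scene spout [ 655.8 -124.9  182.9] 0.28
scene bolt_top_grip [ 653.6 -120.   184.1] 0.69
scene bolt_left_grip [756.8 243.2  -3.9] 0.73
scene bolt_left_grip [521.2 -30.6 126.9] 0.67
scene bolt_right_grip [ 508.9 -176.6  133.3] 0.5
scene tin [522.  -28.  127.5] 0.73
scene spot [588.4 102.6   1.4] 0.67
scene jar [428.2 290.6  -2.2] 0.94
scene can [ 468.8 -455.3   -2.4] 0.86
scene mug [ 6.681e+02 -4.244e+02  4.000e-01] 0.57
scene bottle [751.7 242.3  -4.1] 0.56
scene bottle [ 573.5 -110.4    4.1] 0.18
scene cutter_green [381.5 110.7   1. ] 0.82
side [309. 933. 975.] [ 0.19 -0.75 -0.63]
side sheeter [ 578.8 -109.2    4. ] 0.75
side spout [584.8  52.1  69.5] 0.97
side bolt_top_grip [ 652.  -120.3  183.2] 0.57
side bolt_top_grip [522.4 -27.5 126.2] 0.55
side bolt_left_grip [524.  -30.9 125.9] 0.55
side bolt_right_grip [ 504.1 -181.7  133.3] 0.73
side tin [571.  266.7   1.1] 0.82
side spot [589.7 104.9  -3.1] 0.95
side jar [435.4 286.4   2. ] 0.58
side can [ 468.7 -461.     2.5] 0.71
side can [588.7 104.6  -2.8] 0.42
side bottle [754.  242.6  -2.7] 0.92
side cutter_red [ 370.4 -196.4   -2. ] 0.78
side cutter_green [378.8 112.4   3.2] 0.69
1.4
```

View pics/scene0.png

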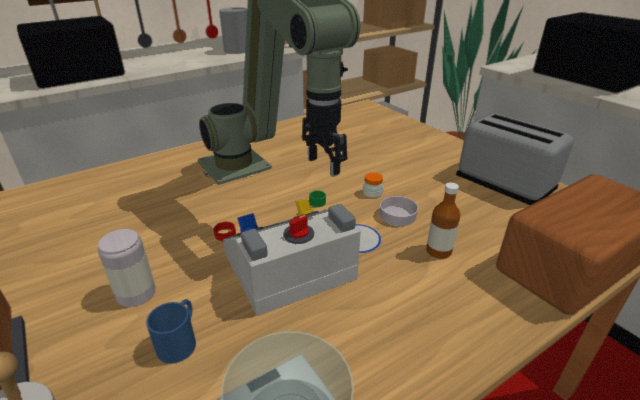

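View pics/side0.png

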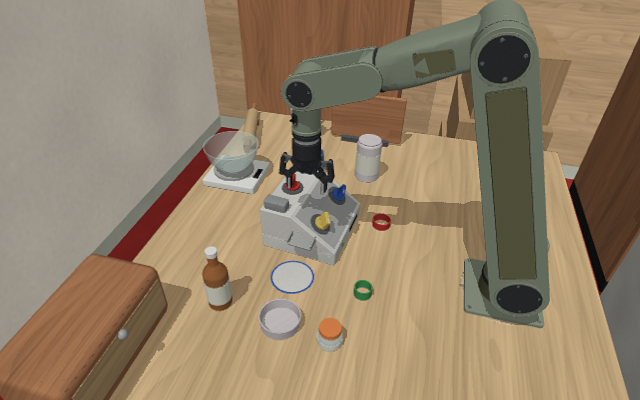

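The scene view shows the sheeter at its centre, with the red bolt at (298,228), yellow at (303,207), blue at (248,224) and the tin at (398,211). The side view shows the mark at (292,277), the tin at (281,319), the bottle at (217,280), the jar at (330,333) and the green cutter at (363,290). From these, sheeter yaw is about -6°. Next I look with the wrist camera.

```bash
cat >> h.py <<'E'
def tool(ax,jaw):
    ax=np.array(ax,float);ax/=np.linalg.norm(ax);jaw=np.array(jaw,float);jaw-=ax*(jaw@ax);jaw/=np.linalg.norm(jaw)
    return R.from_matrix(np.c_[ax,jaw,np.cross(ax,jaw)]).as_rotvec()
E
python3 - <<'E'
from h import *
print(current_ee_rot(), R.from_rotvec(current_ee_rot()).as_matrix().round(2).tolist())
yw=-6.1*np.pi/180; f=np.array([np.cos(yw),np.sin(yw),0]); l=np.array([-np.sin(yw),np.cos(yw),0])
M=R.from_rotvec(current_ee_rot()).as_matrix()
a=np.deg2rad(15)
move_to([490,-95,330],tool(f*np.sin(a)-np.array([0,0,np.cos(a)]),l*np.sign(M[1,1])))
print(current_joint_positions())
cal=calibration('wrist'); im,d=get_image('wrist'); cv2.imwrite('pics/w1.png',im)
np.savez('w1.npz',im=im,d=d,**{k:np.array(v) for k,v in cal.items()})
names=['bolt_top_grip','bolt_left_grip','bolt_right_grip']
tips(names+['sheeter','spout','spot'],'wrist')
for n in names:
    for r in regions_of(n,'wrist')[:2]:
        m=r['region']; v,u=np.nonzero(m); print(n,r['score'],m.sum(),u.mean(),v.mean())
print(current_time())
E
```

```text
[ 1.20924466  1.20911961 -1.20907573] [[0.0, 1.0, 0.0], [0.0, 0.0, -1.0], [-1.0, 0.0, -0.0]]
[-0.23370921  0.03876124  1.75916663  0.03725377  1.08444459 -1.71083537]
wrist bolt_top_grip [752.4 249.    4.6] 0.71
wrist bolt_top_grip [ 657.9 -118.4  186.9] 0.59
wrist bolt_left_grip [520.7 -27.3 129.5] 0.87
wrist bolt_right_grip [ 503.5 -175.9  129.3] 0.68
wrist sheeter [ 576.7 -110.4   -0.9] 0.66
wrist spout [581.6  54.5  72.8] 0.69
wrist spot [589.9 106.2  -1.1] 0.59
bolt_top_grip 0.81 1462 308.06497948016414 284.11969904240766
bolt_right_grip 0.72 1400 237.51214285714286 156.75857142857143
bolt_right_grip 0.25 1499 308.20413609072716 283.9072715143429
3.4
```

View pics/w1.png

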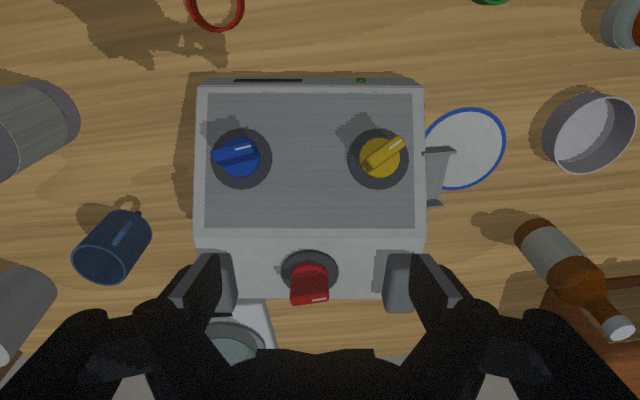

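The wrist view shows all three bars: blue (238,155), yellow (382,152) and red (309,280). The mark is at (465,148), the tin at (588,132) and the bottle at (570,275). Next I measure the bar directions.

```bash
python3 - <<'E'
from h import *
z=np.load('w1.npz'); im,d=z['im'],z['d']; cal={k:(z[k] if k=='pose' else float(z[k])) for k in ['fx','fy','cx','cy','k1','pose']}
hsv=cv2.cvtColor(im,cv2.COLOR_BGR2HSV); H,S,V=[hsv[...,i].astype(int) for i in range(3)]
yw=-6.1*np.pi/180; f=np.array([np.cos(yw),np.sin(yw),0]); l=np.array([-np.sin(yw),np.cos(yw),0]); up=np.array([0,0,1.])
s,c=np.sin(np.deg2rad(35)),np.cos(np.deg2rad(35))
for n,hr,(u0,v0),ax in [('top',(170,190),(309,280),up),('left',(20,35),(382,155),-s*f+c*up),('right',(100,130),(240,156),-s*f+c*up)]:
    h=np.where(H<10,H+180,H) if n=='top' else H
    m=(h>=hr[0])&(h<=hr[1])&(S>90)
    v,u=np.nonzero(m); k=np.hypot(u-u0,v-v0)<38; uv=np.c_[u,v][k]
    P=cloud('wrist',uv,d,cal); a=P@ax; e1=np.cross(l,ax)  # downslope? 
    e1=np.cross(ax,l)*-1
    hi=np.percentile(a,90); T=P[a>hi-4]
    q=np.c_[T@e1,T@l].astype(np.float32)
    (cx,cy),(w,hh),an=cv2.minAreaRect(q)
    box=cv2.boxPoints(((cx,cy),(w,hh),an)); e=[box[1]-box[0],box[2]-box[1]]; L=max(e,key=np.linalg.norm); L/=np.linalg.norm(L)
    cen=cx*e1+cy*l+(T@ax).mean()*ax - 7*ax
    print(n,len(P),len(T),'height',(T@ax).mean().round(1),'size',round(w,1),round(hh,1),'grip',cen.round(1),'bar ang from fwd to left',np.degrees(np.arctan2(L[1],L[0])).round(1), 'e1',e1.round(2))
# yaw from deck: points z 148, edges
vv,uu=np.mgrid[0:400:2,0:640:2]; P=cloud('wrist',np.c_[uu.ravel(),vv.ravel()],d,cal)
D=P[(abs(P[:,2]-148)<4)]; D=D[(abs(D[:,0]-650)<80)&(abs(D[:,1]+118)<150)]; r=cv2.minAreaRect(D[:,:2].astype(np.float32)); print('deck',r,D[:,2].mean())
# tin rim & spot
D=P[(abs(P[:,2]-35)<5)&(np.hypot(P[:,0]-571,P[:,1]-267)<75)]; A=np.c_[2*D[:,:2],np.ones(len(D))]; x=np.linalg.lstsq(A,(D[:,:2]**2).sum(1),rcond=None)[0]; print('tin',x[:2],np.sqrt(x[2]+x[0]**2+x[1]**2),len(D))
B=(H>100)&(H<130)&(S>120); v,u=np.nonzero(B); k=(u>415)&(u<512)&(v>100)&(v<195); Q=cloud('wrist',np.c_[u,v][k],d,cal);Q=Q[abs(Q[:,2])<8]
A=np.c_[2*Q[:,:2],np.ones(len(Q))]; x=np.linalg.lstsq(A,(Q[:,:2]**2).sum(1),rcond=None)[0]; print('spot',x[:2],np.sqrt(x[2]+x[0]**2+x[1]**2),Q[:,2].mean())
E
```

```text
top 1453 387 height 191.3 size 15.3 40.5 grip [ 654.2 -118.5  184.3] bar ang from fwd to left -77.2 e1 [ 0.99 -0.11 -0.  ]
left 1406 558 height -187.2 size 14.0 41.5 grip [523.  -29.4 129.2] bar ang from fwd to left -54.1 e1 [ 0.81 -0.09  0.57]
right 1413 564 height -186.9 size 14.5 42.0 grip [ 506.5 -177.5  129.1] bar ang from fwd to left -75.9 e1 [ 0.81 -0.09  0.57]
deck ((648.8333740234375, -118.0863037109375), (257.6927185058594, 110.79741668701172), 83.93424987792969) 147.91838259843044
tin [570.38226853 268.05954291] 53.06088260611255 249
spot [589.12850444 104.67643785] 60.76062134118575 0.7876914117871633
```

```bash
cat >> h.py <<'E'
yw=np.deg2rad(-6.07); f=np.array([np.cos(yw),np.sin(yw),0]); l=np.array([-np.sin(yw),np.cos(yw),0]); up=np.array([0,0,1.])
s35,c35=np.sin(np.deg2rad(35)),np.cos(np.deg2rad(35)); slope=-s35*f+c35*up
BOLT={'top':(np.array([654.2,-118.5,185]),up,-77.2),'left':(np.array([523,-29.4,129]),slope,-54.1),'right':(np.array([506.5,-177.5,129]),slope,-75.9)}
def turn(n,force=80,mmax=1.2,adv=7):
    p,ax,an=BOLT[n]; e1=np.cross(l,ax); an=np.deg2rad(an); b=np.cos(an)*e1+np.sin(an)*l
    tcp=p+ax*(6+2); pre=tcp+ax*70; best=None
    for sg in (1,-1):
        o=tool(-ax,sg*np.cross(ax,b)); q=solve_ik(pre,o)
        if q is None: continue
        o2=(R.from_rotvec(-ax*.2)*R.from_rotvec(o)).as_rotvec(); 
        q2=solve_ik(pre,o2); s=np.sign(q2[5]-q[5]) if q2 is not None else 0
        room=2.56-s*q[5]; print(n,sg,np.round(q,2),'s',s,'room',round(room,2))
        if s and (best is None or room>best[0]): best=(room,o,s)
    room,o,s=best
    grip(1.0,force); move_to(pre,o); servo_line(tcp,v=120); print('at',current_tcp_pos(),'F',np.round(current_force(),1))
    grip(0.0,force); print('w',current_grip_width(),'F',np.round(current_force(),1))
    q=np.array(current_joint_positions()); q0=q[5]; m0=np.array(current_moment())@ax; t=current_time(); tr=[]; done=False
    while s*q[5]+.07<2.55:
        q[5]+=s*.07; move_joints(list(q)); m=np.array(current_moment())@ax-m0; j=current_joint_positions()[5]
        tr.append((round(s*(j-q0),2),round(m,2)))
        if abs(m)>mmax: done=True;break
    print(tr,'stop' if done else 'range','F',np.round(current_force(),1),'w',current_grip_width(),'t',t,current_time())
    return pre,done
E
python3 - <<'E'
from h import *
turn('top')
E
```

```text
top 1 [-0.2   0.46  1.33  0.    1.35 -0.31] s 1.0 room 2.87
at [ 654.62095525 -118.63933712  193.9847537 ] F [-0.7  0.4  0.5]
w 0.1475973922701545 F [-0.9  0.6  2.4]
[(np.float64(0.07), np.float64(-0.15)), (np.float64(0.14), np.float64(-0.05)), (np.float64(0.21), np.float64(-0.11)), (np.float64(0.28), np.float64(-0.09)), (np.float64(0.35), np.float64(-0.09)), (np.float64(0.42), np.float64(-0.09)), (np.float64(0.49), np.float64(-0.08)), (np.float64(0.56), np.float64(-0.05)), (np.float64(0.63), np.float64(-0.09)), (np.float64(0.7), np.float64(-0.06)), (np.float64(0.77), np.float64(-0.1)), (np.float64(0.84), np.float64(-0.13)), (np.float64(0.91), np.float64(-0.1)), (np.float64(0.98), np.float64(-0.08)), (np.float64(1.05), np.float64(-0.09)), (np.float64(1.12), np.float64(-0.07)), (np.float64(1.19), np.float64(-0.05)), (np.float64(1.26), np.float64(0.13)), (np.float64(1.32), np.float64(2.23))] stop F [ 6.4 -1.1 -2. ] w 0.14766772523380473 t 6.2667 11.0167
```

```bash
python3 - <<'E'
from h import *
grip(0.6); p=np.array(current_tcp_pos()); servo_line(p+up*80,v=200)
pre,ok=turn('left')
if ok:
    grip(0.6); servo_line(pre,v=200)
    pre,ok=turn('right')
    if ok:
        grip(0.6); servo_line(pre+slope*40+up*60,v=200)
        a=np.deg2rad(15); b=f*np.sin(a)-up*np.cos(a)
        for sg in (1,-1):
            o=tool(b,sg*l); q=solve_ik([490,-95,330],o)
            if q is not None: print(np.round(q,2)); qq,oo=q,o
            if q is not None and abs(q[5])<2: break
        move_to([490,-95,330],oo)
        cal=calibration('wrist'); im,d=get_image('wrist'); cv2.imwrite('pics/w2.png',im)
        np.savez('w2.npz',im=im,d=d,**{k:np.array(v) for k,v in cal.items()})
print(current_time())
E
```

```text
left 1 [-0.06  0.03  2.27 -0.12  0.23 -0.47] s 1.0 room 3.03
at [518.85374567 -29.01045677 135.33877637] F [ 0.4 -0.9  0.6]
w 0.14619983517390137 F [-5.8 -1.6  5.5]
[(np.float64(0.07), np.float64(-0.23)), (np.float64(0.14), np.float64(-0.2)), (np.float64(0.21), np.float64(-0.15)), (np.float64(0.28), np.float64(-0.14)), (np.float64(0.35), np.float64(-0.24)), (np.float64(0.42), np.float64(-0.16)), (np.float64(0.49), np.float64(-0.25)), (np.float64(0.56), np.float64(-0.2)), (np.float64(0.63), np.float64(-0.23)), (np.float64(0.7), np.float64(-0.15)), (np.float64(0.77), np.float64(-0.18)), (np.float64(0.84), np.float64(-0.18)), (np.float64(0.91), np.float64(-0.16)), (np.float64(0.98), np.float64(-0.21)), (np.float64(1.05), np.float64(-0.16)), (np.float64(1.12), np.float64(-0.19)), (np.float64(1.19), np.float64(-0.23)), (np.float64(1.26), np.float64(-0.21)), (np.float64(1.33), np.float64(-0.18)), (np.float64(1.4), np.float64(-0.19)), (np.float64(1.47), np.float64(-0.15)), (np.float64(1.54), np.float64(-0.2)), (np.float64(1.61), np.float64(-0.22)), (np.float64(1.68), np.float64(0.51)), (np.
[... 461 characters left out ...]
float64(-0.04)), (np.float64(0.35), np.float64(-0.02)), (np.float64(0.42), np.float64(-0.03)), (np.float64(0.49), np.float64(0.03)), (np.float64(0.56), np.float64(-0.0)), (np.float64(0.63), np.float64(-0.03)), (np.float64(0.7), np.float64(0.0)), (np.float64(0.77), np.float64(-0.0)), (np.float64(0.84), np.float64(0.01)), (np.float64(0.91), np.float64(-0.04)), (np.float64(0.98), np.float64(0.0)), (np.float64(1.05), np.float64(-0.04)), (np.float64(1.12), np.float64(-0.02)), (np.float64(1.19), np.float64(-0.06)), (np.float64(1.26), np.float64(-0.04)), (np.float64(1.32), np.float64(1.79))] stop F [-1.  -2.7  3.9] w 0.1485849026065084 t 26.7667 31.5167
[-0.23  0.04  1.76  0.04  1.08 -1.71]
35.1917
```

View pics/w2.png

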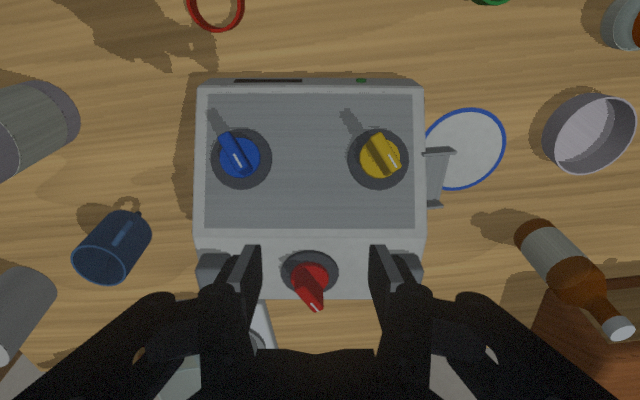

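All three bars now show the same end orientation, and each gave a sharp torque rise at its stop, so the bolts are home. Nothing else has moved. Next I push the tin with two spread fingers from behind, stopping a little short, and look again.

```bash
cat >> h.py <<'E'
def fit(Q):
    for _ in range(4):
        A=np.c_[2*Q[:,:2],np.ones(len(Q))]; x=np.linalg.lstsq(A,(Q[:,:2]**2).sum(1),rcond=None)[0]; r=np.sqrt(x[2]+x[0]**2+x[1]**2)
        Q=Q[abs(np.hypot(*(Q[:,:2]-x[:2]).T)-r)<5]
    return x[:2].round(1),r.round(1),len(Q)
def look(tag,guess):
    cal=calibration('wrist'); im,d=get_image('wrist'); cv2.imwrite(f'pics/{tag}.png',im)
    vv,uu=np.mgrid[0:400:2,0:640:2]; P=cloud('wrist',np.c_[uu.ravel(),vv.ravel()],d,cal)
    D=P[(abs(P[:,2]-34)<3.5)&(np.hypot(P[:,0]-guess[0],P[:,1]-guess[1])<70)]
    print('tin',fit(D) if len(D)>20 else len(D)); tips(['tin','spot'],'wrist')
    return im,d,cal
E
python3 - <<'E'
from h import *
tin=np.array([570.4,268.1]); spot=np.array([589.2,104.7]); u=(spot-tin)/np.linalg.norm(spot-tin)
grip(0.7)
P=lambda c,b,z:[*(c-u*b),z]
for sg in (1,-1):
    o=tool(-up,sg*np.array([-u[1],u[0],0])); q=solve_ik(P(tin,85,250),o); q2=solve_ik(P(spot,57,33),o)
    print(sg,None if q is None else np.round(q,2),None if q2 is None else np.round(q2,2))
    if q is not None and q2 is not None: break
move_to(P(tin,85,200),o)
print('hit',servo_line(P(tin,85,33),v=150,threshold=15))
print('push',servo_line(P(spot,57.3+4,33),v=50,threshold=25),current_tcp_pos(),current_force())
servo_line(P(spot,57.3+30,33),v=80)
servo_line(P(spot,57.3+60,230),v=200)
look('w3',spot); print(current_time())
E
```

```text
1 [ 0.54  0.46  1.36 -0.    1.32  0.43] [ 0.25  0.58  1.77 -0.    0.8   0.14]
hit False
push False [582.18887136 165.65180088  32.98321927] [-0.29676751  1.21803907  0.05560582]
tin (array([589.9, 109.8]), np.float64(52.8), 270)
wrist tin [589.9 105.6   1.2] 0.8
wrist spot [432.7 291.4  -0.9] 0.26
44.25
```

View pics/w3.png

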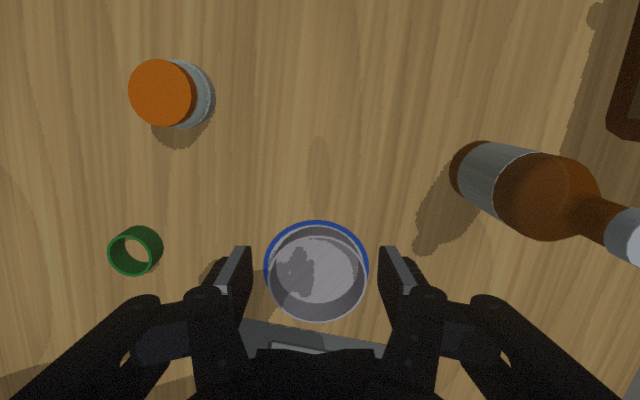

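The tin at (317,270) sits on the mark, which shows as a blue rim. The fit puts it 5 mm short in y, so I push the remaining 5 mm.

```bash
python3 - <<'E'
from h import *
tin=np.array([570.4,268.1]); spot=np.array([589.2,104.7]); u=(spot-tin)/np.linalg.norm(spot-tin)
P=lambda c,b,z:[*(c-u*b),z]
servo_line(P(spot,57.3+30,33),v=150)
print(servo_line(P(spot,56.4,33),v=30,threshold=20))
servo_line(P(spot,57.3+30,33),v=80)
servo_line(P(spot,57.3+60,230),v=200)
look('w4',spot)
im,d=get_image('side'); cv2.imwrite('pics/side4.png',im)
tips(['tin','jar','can','mug','bottle','cutter_red','cutter_green'],'side'); print(current_time())
E
```

```text
False
tin (array([590.4, 104.5]), np.float64(52.8), 278)
wrist tin [589.4 104.6  -2.9] 0.73
side tin [587.5 106.4   3.1] 0.95
side jar [433.7 290.2   3.8] 0.72
side can [ 471.5 -458.7    0.7] 0.62
side can [ 574.7 -110.1   -1.2] 0.42
side mug [ 670.1 -431.7    1.5] 0.39
side bottle [753.1 245.2  -2.9] 0.92
side bottle [ 470.3 -460.4    2.7] 0.69
side cutter_red [ 370.1 -194.6   -0.4] 0.76
side cutter_green [378.4 112.3  -3.5] 0.58
49.1417
```

View pics/side4.png

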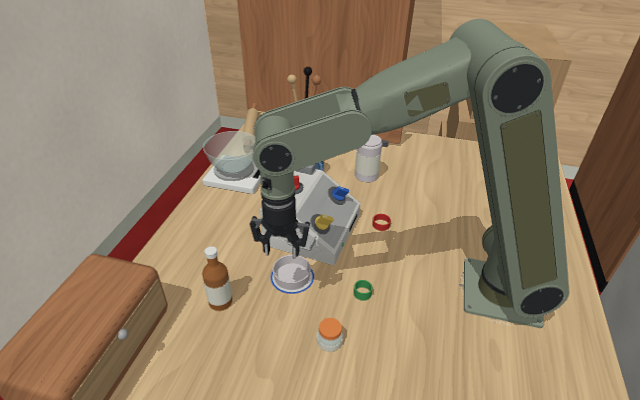

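The tin at (292,275) is centred on the mark, within about 1 mm, and everything else is in place. The robot is clear, so I hand in the job.

```bash
python3 -c "
from h import *
finish_job(); print(current_time())"
```

```text
the job is handed in; nothing more can be done
the job is handed in; nothing more can be done
```

The job is done and handed in; the last clock reading before that was 49.1 s, against the 72 s limit.

- **Bolts:** I turned the red, then yellow, then blue bolt clockwise until each stopped with a sharp torque rise of about 2 N m. They turned about 1.3, 1.7 and 1.3 rad, which fits an end stop at 2.6. A picture afterwards showed all three bars pointing the same way.
- **Tin:** I pushed it along the table with two spread fingers, then made one 5 mm correction. The last fit puts its centre at (590.4, 104.5), against the mark at (589.2, 104.7), so it is about 1 mm off. The rim measured at its normal height, so the tin is standing flat.
- **Other things:** The jar, can, bottle and both cutters were found again within the networks' scatter of their first positions. The mug's last reading was 7 mm from its first, but with a low score (0.39). I put that down to the detection, since the arm never went near it.
- **Checks:** The pushes met no threshold stop and the readings I took showed only a few newtons. The gripper was clear of everything at the end. One misreading: in the close view after the first push, the network placed the mark at the jar's position with a low score, and I ignored it.

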